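# Zero the bench gauge and hold a carrier in it against plate and fence

## Task

The thickness of the brass substrate carrier is to be read on the bench thickness gauge. With nothing under the plunger yet, turn the dial's knurled bezel until its zero mark stands at the tip of the needle and let go of it; then lay the carrier on the gauge's plate and slide it, bevelled edge first, along the middle of the plate under the plunger until it sits flat and square against the fence. Finish holding it there with one steady slanting push of about 15 N on its rear end, down onto the plate and forward against the fence at once: the program ends while still pressing, with the dial still set and the other things on the bench left where they were.

Things in the scene. Friction and masses are not known exactly. Their poses are not given: they have to be found in the camera images.
- gauge: bench thickness gauge, a stand fixed to the bench. Origin: centre of the underside of its plate; x points from the open loading end towards the fence (the way work is slid in), z up. Behind the fence a grey column (x +88 to +118 mm, 60 mm wide) rises 65 mm and carries a 28 mm wide arm forward over the plate (47 to 65 mm up); at its end, x = +35, y = 0, sit the plunger below and the dial above
- plate: the gauge's dark lapped steel plate, 240 (x) by 110 (y) mm, 15 mm thick, slippery (friction about 0.25); origin and axes as the gauge's, its top 15 mm above the bench. Laying the carrier with its centre 60 to 70 mm short of the gauge's origin leaves the gripper clear of the dial
- fence: the gauge's steel fence bar on the plate: origin at the middle of its front face, on the plate, at x = +65 mm of the gauge; axes as the gauge's (x points into the fence). 96 mm long in y, 14 mm thick, 14 mm high
- fence_face (a point): middle of the fence's front face, 4 mm above the plate; axes as the gauge's
- bezel (a joint): round knurled steel bezel of the upward-facing dial, 58 mm across, 80 to 94 mm above the bench, the gauge's highest part, centred at x = +35 mm, y = 0 of the gauge. Turns about the vertical with the white dial face, stays where left (0.04 N m). Radians, counterclockwise from above; 0 = zero mark at the needle while the plunger is down. Starts between 0.45 and 1.3
- zero_mark (a point): the zero mark, a black triangle on the rim of the white dial face, 21.5 mm from the dial's axis, 91.5 mm above the bench; turns with the bezel
- needle_tip (a point): tip of the dial's black needle, 21.5 mm from the dial's axis; with the plunger fully down it points along the gauge's +x. It turns clockwise, one turn for 10 mm of plunger lift
- plunger (a joint): the gauge's vertical plunger, 5 mm rod ending in a polished ball of 4 mm radius, pressed downwards with about 1.1 N (1.4 N when lifted 8 mm). Metres, upwards; 0 = ball resting on the plate; range 10.5 mm. A carrier under it lifts it by the carrier's thickness
- carrier: brass substrate carrier, loose, about 0.28 kg, flat on the bench right of the gauge. Plate 90 (x) by 44 (y) by 8 mm, origin centre of its underside. The front end (x = +31 to +45 mm) is bevelled down to a 1 mm nose to ride under the plunger; at the rear (x = -45 to -35 mm) an end wall of full width rises to 18 mm. White ceramic glued on top. Can be gripped across its width
- carrier_front (a point): middle of the carrier's front nose, at its x = +45 mm
- carrier_push_edge (a point): middle of the rear top edge of the carrier's end wall, at its x = -45 mm, 18 mm above its underside: the place to push
- heat_block: bystander, loose: copper block 34 by 22 by 16 mm, between the gauge and the carrier; origin at the centre of its underside
- wire_spool: bystander, loose: aluminium wire spool standing on end, 44 mm across, 28 mm high; origin at the centre of its underside
- waffle_tray: bystander, loose: black chip tray 56 by 56 by 12 mm; origin at the centre of its underside
- flux_bottle: bystander, loose: small amber bottle, 36 mm across, 62 mm high; origin at the centre of its underside
- screwdriver: bystander, loose: screwdriver 150 mm long, lying along its x
- tweezers: bystander, loose: steel tweezers, 125 mm long, lying along their x, 6 mm high
- dish: bystander, loose: closed white dish, 64 mm across, 16 mm high; origin at the centre of its underside
- setting_ring: bystander, loose: steel setting ring, 34 mm across, 12 mm high; origin at the centre of its underside

How it is judged (in metres and radians):
On the way, in this order (a step that is already met when the one before it is completed fails the run):
1. the bezel is set to zero (within 0.1 rad) with nothing under the plunger, and let go (value of joint bezel between -0.1 and 0.1 rad and value of joint plunger below 0.0007 m and contact force between each of the fingers, the arm and gauge below 0.1 N), for 0.2 s.
2. the carrier rides in under the plunger, flat on the plate (value of joint plunger above 0.002 m and angle between carrier's own z axis and vertical below 0.1 rad and contact force between carrier and plate above 0.3 N), for 0.05 s.
At the end, for the whole second after the job is handed in: Still pressing on the rear end (5 to 35 N): bezel within 0.1 rad of zero, plunger lifted 7-9 mm, carrier at rest, nose within 2 mm of the fence, square to 0.035 rad, flat to 0.03 rad, within 15 mm of mid-plate; over 2 N on the fence, over 8 N on the plate (value of joint bezel between -0.1 and 0.1 rad and value of joint plunger between 0.007 and 0.009 m and x of carrier_front in the frame of fence_face between -0.002 and 0.002 m and y of carrier in the frame of gauge between -0.015 and 0.015 m and angle between the x axis of carrier and the x axis of gauge, either way round below 0.035 rad and angle between carrier's own z axis and vertical below 0.03 rad and contact force between carrier and fence above 2 N and contact force between carrier and plate above 8 N and linear speed of carrier below 0.01 m/s and contact force between the fingers and carrier between 5 and 35 N and x of the grasp point in the frame of carrier below -0.025 m); the arm keeps its last pose, push and grip.
It fails at once if a bystander is pushed away: the tools moved more than 15 mm (distance of any of screwdriver, tweezers from where it was at the start of the episode above 0.015 m).
It fails at once if a bystander is pushed away: the wire spool or copper block moved more than 15 mm (distance of any of wire_spool, heat_block from where it was at the start of the episode above 0.015 m).
It fails at once if a bystander is pushed away: the chip tray or setting ring moved more than 15 mm (distance of any of waffle_tray, setting_ring from where it was at the start of the episode above 0.015 m).
It fails at once if a bystander is pushed away: the bottle or dish moved more than 15 mm (distance of any of flux_bottle, dish from where it was at the start of the episode above 0.015 m).
It also fails if it takes over 72 s, if anything falls off the work surface, if the arm or the gripper's body presses on something with over 40 N, if the wrist force passes 120 N, or if a joint passes its speed limit or range.

## Robot

A 6-joint arm with a two-finger parallel gripper is mounted at the origin on the work surface. World frame = base frame: x ahead of the robot, y to its left, z up, the work surface at z = 0. Lengths are in mm, angles in rad, forces in N, time in s.
With the tool pointing down it reaches from about 275 to 1000 mm from the base axis. Payload 8.4 kg.
Tool frame: the origin (TCP) lies at the very end of the fingers, on their centre line; the grasp point (between the pads) lies 19 mm behind it; z points along the fingers, y is the line along which they close (so a half turn about z gives the same grasp; the last joint's range is limited). The gripper opens to 85 mm and grips with 20 to 120 N. Pads are 22 mm wide; open, the fingers measure 114 mm over their backs; the gripper's body (76 mm by 85 mm) begins 54 mm behind the grasp point. The pads swing forward as they close: fully open they stand 13 mm farther back than shut.
Start: joints at [1.155, 0.353, 1.633, -0, 1.155, -0.002], TCP at [251.306, 572.253, 231.281] pointing down, gripper open.
Joint ranges: [-2.63, 2.63], [-0.92, 2.1], [0.06, 2.66], [-1.3, 4.44], [0, 2.69], [-3.02, 3.02]. Speed limits (rad/s): [2.22, 2.22, 2.79, 3.14, 3.14, 3.14].

## Interface

Orientations are given as [roll, pitch, yaw] about the fixed x, y, z axes, in that order (R = Rz(yaw) Ry(pitch) Rx(roll)).
In Python, from rig import sensors, grab_frame, camera_params, order gives the robot as it stands. The module is installed in compiled form; this text tells all that it offers.
- The arm moves only by the tool move_arm, never from a script. Its argument "motion" is a list of rows, each a list of 7 numbers: the turn, a rotation vector about the tool's x, y, z in shares of pi rad (1.0 is pi rad), then the shift along the tool's x, y, z in normalised numbers (1 is 0.75 m), then the finger opening in m, from 0 to 0.0854. A call has 1 to 8 rows; each row is the pose to reach, as a shift and turn from the pose commanded when the call began, along the tool's axes at that moment; what a row does not reach only later rows make up. A row lasts 1/8 s, in which the tool goes at most 62.5 mm and 10.7 degrees, less where a joint would pass 70% of its speed; a pose out of reach is approached as far as the arm can. No shift or turn number may pass 1 either way. A call with a gripper value outside its range is refused whole. The fingers move at their own pace and stop on an object; "grip_force" is the grip in N (left out, the last holds). Time passes only in rows, so rows that repeat a pose let the fingers close. It gives the time, the measured TCP pose, the force, the opening and the grip force at its end, in the units of the state.
- sensors.sense(): the state, without advancing time (a new reading comes with each control period).
- grab_frame(name): name is "scene" or "side" or "wrist"; returns (picture, depth): 384x512x3 uint8, red, green, blue; 384x512 float32, mm along the optical axis (not along the pixel's ray), 0 where there is no reading.
- camera_params(name): a dict with "camera_matrix" (3x3 intrinsics, pixels), "world_from_camera" (4x4, takes a point from camera to world coordinates). Camera axes: x right, y down, z forward; pixel columns grow to the right and rows downward; lengths in mm; the calibration is good to about 2 mm. The wrist camera is an equidistant fisheye: a pixel r from the principal point sees the ray r / f radians off the axis. A picture is of the moment at which its call begins: read the wrist's pose just before it. camera_params takes no time and is no camera call; for the wrist camera it gives the pose at the moment of the call.
- order.sign_off(): hands the job in; it is judged then, once.
The state is a dict: "clock": time; "qpos": joint angles; "qvel": joint speeds; "joint_efforts": joint torques, N m; "eef_pos": TCP position; "tcp_rot": TCP orientation; "contact_force": force on the tool from outside, world axes, zero at the start; "wrist_torque": the same for the moment, N m; "opening": opening from 0.0 (shut) to 1.0 (fully open); "grasp_force": force on a finger pad.
Only numpy, scipy, OpenCV 4.12 (cv2) and the standard library are available. Lean on these libraries where they do the work, as an engineer would, in place of code of your own. Each camera call takes 0.05 s, during which the arm holds its last target. There are 200 camera calls.

## Working session

There is one attempt and no reset: what is moved stays moved. The work goes in short steps, Python scripts to look and compute and a tool call to move; the robot and the scene stay as the last step left them, time stands still between calls to the robot, and variables do not carry over. Pictures are saved under pics/ and viewed, at most 10 in all, crops included, and the job is handed in when it is done.

Besides the shell and the picture viewer there is one more tool, called after "Request:" as name([rows], argument=value, ...), one row to a line, values as JSON. move_arm: Moves the arm, as the interface text tells. Its arguments: {"type":"object","properties":{"motion":{"type":"array","items":{"type":"array","items":{"type":"number"}}},"grip_force":{"type":"number"}},"required":["motion"]}

```bash
mkdir -p pics
python3 - <<'E'
from rig import *
import cv2,numpy as np
s=sensors.sense();print({k:np.round(v,3) for k,v in s.items()})
for n in ["scene","side"]:
    p,d=grab_frame(n);np.savez(n+"0.npz",p=p,d=d);cv2.imwrite(f"pics/{n}0.png",p[:,:,::-1])
    c=camera_params(n);print(n,np.round(c["camera_matrix"],1).tolist(),np.round(c["world_from_camera"],3).tolist())
E
```

```text
{'clock': np.float64(0.0), 'qpos': array([ 1.155,  0.354,  1.634,  0.   ,  1.155, -0.002]), 'qvel': array([-0.001,  0.   ,  0.   , -0.001,  0.001, -0.001]), 'joint_efforts': array([ 1.0000e-03, -6.0524e+01, -3.4207e+01,  0.0000e+00,  9.0000e-03,
       -0.0000e+00]), 'eef_pos': array([251.093, 571.801, 230.56 ]), 'tcp_rot': array([-3.14 , -0.   ,  2.728]), 'contact_force': array([ 0.296, -0.766, -0.243]), 'wrist_torque': array([ 0.001,  0.022, -0.   ]), 'grasp_force': np.float64(0.0), 'opening': np.float64(1.0)}
scene [[494.9, 0.0, 255.3], [0.0, 494.9, 190.2], [0.0, 0.0, 1.0]] [[-0.646, 0.5, -0.577, 1278.861], [0.763, 0.418, -0.493, 535.16], [-0.005, -0.759, -0.651, 857.326], [0.0, 0.0, 0.0, 1.0]]
side [[419.7, 0.0, 256.8], [0.0, 419.7, 191.7], [0.0, 0.0, 1.0]] [[0.753, -0.431, 0.497, 25.747], [-0.658, -0.489, 0.573, -717.788], [-0.004, -0.758, -0.652, 844.4], [0.0, 0.0, 0.0, 1.0]]
```

View pics/scene0.png

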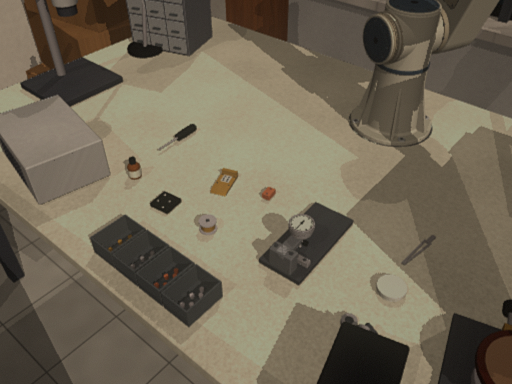

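View pics/side0.png

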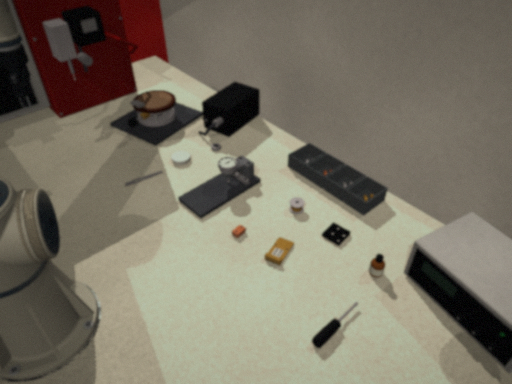

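Scene: gauge around (305,243) with dial (302,226), carrier at (225,181), copper block (268,193), spool (207,222). Side: carrier (280,250), gauge (220,190), dial (228,163).

```bash
cat > h.py <<'E'
from rig import *
import cv2,numpy as np
from scipy.spatial.transform import Rotation as R
def rays(n,uv,c=None):
    c=c or camera_params(n);K=c["camera_matrix"];T=c["world_from_camera"]
    uv=np.atleast_2d(np.asarray(uv,float));x=(uv-[K[0,2],K[1,2]])/[K[0,0],K[1,1]]
    if n=="wrist":
        r=np.linalg.norm(x,axis=1,keepdims=True)+1e-12
        d=np.hstack([x/r*np.sin(r),np.cos(r)])
    else: d=np.hstack([x,np.ones((len(x),1))])
    return T[:3,3],d@T[:3,:3].T,d[:,2]
def onz(n,uv,z,c=None):
    o,d,_=rays(n,uv,c);return o+d*((z-o[2])/d[:,2:3])
def bydepth(n,uv,dep,c=None):
    o,d,dz=rays(n,uv,c);return o+d*(np.asarray(dep)/dz)[:,None]
def tri(n1,uv1,n2,uv2,c1=None,c2=None):
    o1,d1,_=rays(n1,uv1,c1);o2,d2,_=rays(n2,uv2,c2);d1=d1[0];d2=d2[0]
    A=np.c_[d1,-d2];t=np.linalg.lstsq(A,o2-o1,rcond=None)[0]
    p,q=o1+t[0]*d1,o2+t[1]*d2;return (p+q)/2,np.linalg.norm(p-q)
def cloud(n,p,d,c=None):
    v,u=np.mgrid[0:d.shape[0],0:d.shape[1]];uv=np.c_[u.ravel(),v.ravel()]
    return bydepth(n,uv,d.ravel(),c).reshape(d.shape+(3,))
E
python3 - <<'E'
from h import *
things={"carrier":((225,181),(280,250)),"block":((268,193),(239,231)),"dial":((301,226),(228,163)),"spool":((207,222),(297,204)),"tray":((165,202),(336,234)),"bottle":((134,168),(377,265)),"dish":((391,287),(181,158)),"scr":((180,136),(335,325)),"tweez":((420,248),(144,179))}
for k,(a,b) in things.items():
    print(k,*[np.round(x,0) for x in tri("scene",a,"side",b)])
for n in ["scene","side"]:
    f=np.load(n+"0.npz");p,d=f["p"],f["d"];C=cloud(n,p,d);hsv=cv2.cvtColor(p,cv2.COLOR_RGB2HSV)
    i=0 if n=="scene" else 1
    u,v=things["carrier"][i];sub=np.s_[v-20:v+21,u-20:u+21];m=(hsv[sub][...,1]>110)&(hsv[sub][...,0]<30)
    P=C[sub][m];print(n,"carrier",m.sum(),P.mean(0).round(1),np.percentile(P[:,2],[5,50,95]).round(1))
    q=cv2.minAreaRect(P[:,:2].astype(np.float32));print(q)
    Q=C.reshape(-1,3);w=(Q[:,2]>11)&(Q[:,2]<19)
    g=(p.max(2)<85).ravel()&w
    D=tri("scene",things["dial"][0],"side",things["dial"][1])[0]
    g&=np.linalg.norm(Q[:,:2]-D[:2],axis=1)<200
    print("plate",g.sum(),cv2.minAreaRect(Q[g][:,:2].astype(np.float32)))
E
```

```text
carrier [ 552. -197.    7.] 7.0
block [516. -75.   9.] 3.0
dial [625. 107.  86.] 3.0
spool [ 704. -112.   21.] 3.0
tray [ 710. -258.    6.] 2.0
bottle [ 686. -406.   28.] 3.0
dish [585. 320.   8.] 4.0
scr [ 488. -441.   13.] 7.0
tweez [437. 314.   1.] 9.0
scene carrier 377 [ 556.7 -193.2    8. ] [ 1.   7.5 17.3]
((550.2407836914062, -199.21681213378906), (107.92684173583984, 51.7048454284668), 19.63051414489746)
plate 2080 ((590.6364135742188, 163.81369018554688), (260.150634765625, 230.54029846191406), 2.935487747192383)
side carrier 336 [ 549.5 -202.5   12.3] [ 3.4  8.9 19.2]
((294.68572998046875, -430.1878356933594), (784.6572875976562, 66.94071197509766), 42.044334411621094)
plate 1432 ((592.6707763671875, 162.00698852539062), (258.849609375, 233.65574645996094), 1.9723095893859863)
```

```bash
cat >> h.py <<'E'
def delta(pos,yaw,rpy=None,cur=None):
    """row (turn, shift in m) from the measured pose (or cur=(pos,rpy)) to pos (mm), tool down with yaw or rpy"""
    s=sensors.sense();p0,r0=cur or (s["eef_pos"],s["tcp_rot"])
    A=R.from_euler("xyz",r0);B=R.from_euler("xyz",rpy if rpy is not None else [np.pi,0,yaw])
    return np.r_[(A.inv()*B).as_rotvec(),A.inv().apply(np.array(pos)-p0)/1000].round(4)
E
python3 - <<'E'
from h import *
c=camera_params("wrist");print(np.round(c["camera_matrix"],1).tolist());s=sensors.sense()
A=R.from_euler("xyz",s["tcp_rot"]);T=c["world_from_camera"];print(A.inv().apply(T[:3,3]-s["eef_pos"]).round(1),(A.inv().as_matrix()@T[:3,:3]).round(3).tolist())
print(onz("scene",[(318,202),(355,213),(302,282),(260,262)],15).round(0).tolist())
f=np.load("scene0.npz")
print(delta([570,100,300],2.728))
E
```

```text
[[297.3, 0.0, 260.9], [0.0, 297.3, 194.5], [0.0, 0.0, 1.0]]
[  71.7   -1.6 -143.1] [[0.0, -0.959, -0.282], [1.0, 0.0, 0.0], [-0.0, -0.282, 0.959]]
[[466.0, 50.0, 15.0], [441.0, 143.0, 15.0], [699.0, 171.0, 15.0], [714.0, 65.0, 15.0]]
[-1.200e-03 -0.000e+00 -2.000e-04 -4.817e-01 -3.039e-01 -6.900e-02]
```

Units first: shifts go in shares of 0.75 m and turns go in shares of pi rad. So -0.482 m is -0.6427, -0.304 m is -0.4053.

Request:
move_arm([
  [0, 0, 0, -0.6427, -0.4053, -0.092, 0.0854],
  [0, 0, 0, -0.6427, -0.4053, -0.092, 0.0854],
  [0, 0, 0, -0.6427, -0.4053, -0.092, 0.0854],
  [0, 0, 0, -0.6427, -0.4053, -0.092, 0.0854],
  [0, 0, 0, -0.6427, -0.4053, -0.092, 0.0854],
  [0, 0, 0, -0.6427, -0.4053, -0.092, 0.0854],
  [0, 0, 0, -0.6427, -0.4053, -0.092, 0.0854],
  [0, 0, 0, -0.6427, -0.4053, -0.092, 0.0854],
])

```text
clock: 1.1
eef_pos: [530.0, 159.1, 291.5]
tcp_rot: [3.142, -0.0, 2.728]
contact_force: [1.1, 0.5, 0.5]
opening: 1.002
grasp_force: 0.0
```

Scaled: -0.073 m is -0.0973, -0.046 m is -0.0613.

Request:
move_arm([
  [0, 0, 0, -0.0973, -0.0613, -0.0133, 0.0854],
  [0, 0, 0, -0.0973, -0.0613, -0.0133, 0.0854],
  [0, 0, 0, -0.0973, -0.0613, -0.0133, 0.0854],
  [0, 0, 0, -0.0973, -0.0613, -0.0133, 0.0854],
])

```text
clock: 1.6
eef_pos: [576.9, 90.1, 300.9]
tcp_rot: [-3.141, -0.001, 2.728]
contact_force: [-0.3, 0.2, -0.7]
opening: 1.003
grasp_force: 0.0
```

Run:
```python
from h import *
s=sensors.sense();c=camera_params("wrist");p,d=grab_frame("wrist");np.savez("w1.npz",p=p,d=d,K=c["camera_matrix"],T=c["world_from_camera"])
print(s["clock"],s["eef_pos"],s["tcp_rot"])
cv2.imwrite("pics/w1.png",cv2.resize(p[:,:,::-1],(768,576)))
```

```text
1.6 [576.86854927  90.09630528 300.89231598] [-3.14132639e+00 -1.16835270e-03  2.72789043e+00]
```

View pics/w1.png

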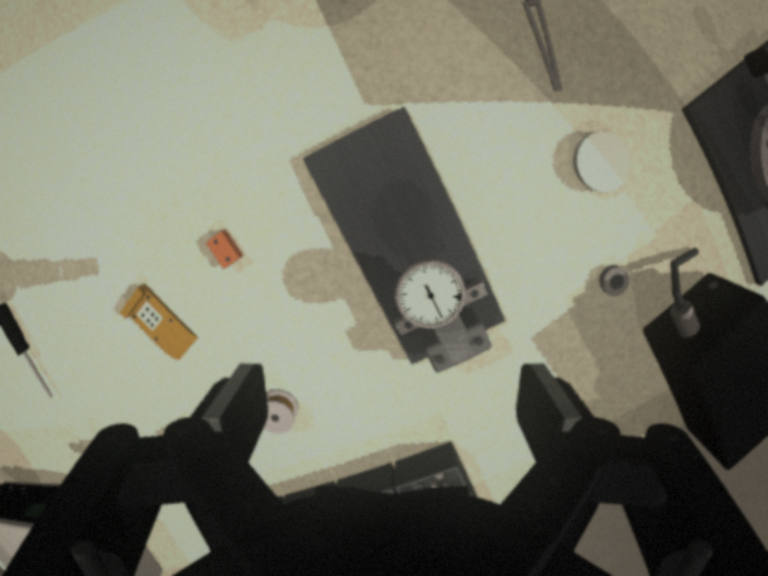

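Wrist view (1.5x): dial centre ≈(430,294), zero mark ≈(459,297), needle pointing to ≈(440,319), so about 1.1 rad CCW. Carrier is at (160,322) with its end wall upper-left, and the copper block at (222,248).

```bash
cat >> h.py <<'E'
def load(f):
    z=np.load(f);return z["p"],z["d"],dict(camera_matrix=z["K"],world_from_camera=z["T"])
def blob(m,near=None):
    n,l,st,ce=cv2.connectedComponentsWithStats(m.astype(np.uint8))
    k=range(1,n)
    i=min(k,key=lambda i:np.hypot(*(ce[i]-near))-(0.02*st[i,4])) if near is not None else max(k,key=lambda i:st[i,4])
    return l==i
def snap(f):
    c=camera_params("wrist");p,d=grab_frame("wrist");np.savez(f,p=p,d=d,K=c["camera_matrix"],T=c["world_from_camera"]);return p,d,c
def dial(p,c,at,r=24):
    """dial: white face ellipse centre, mark and needle (px -> world on z=91.5)"""
    g=cv2.cvtColor(p,cv2.COLOR_RGB2GRAY);u,v=map(int,at)
    H=np.array([[x,y] for y in np.arange(-40,40.01,.5) for x in np.arange(-40,40.01,.5)])
    return g
def rectify(p,c,z,x0,y0,w,s,n="wrist"):
    """top view at height z: rows=x from x0, cols=y from y0, s px/mm"""
    K=c["camera_matrix"];T=c["world_from_camera"]
    X,Y=np.meshgrid(x0+np.arange(w*s)/s,y0+np.arange(w*s)/s,indexing="ij")
    P=(np.stack([X,Y,np.full_like(X,z)],-1)-T[:3,3])@T[:3,:3]
    rr=np.hypot(P[...,0],P[...,1]);th=np.arctan2(rr,P[...,2])/rr if n=="wrist" else 1/P[...,2]
    return cv2.remap(p,(K[0,0]*th*P[...,0]+K[0,2]).astype(np.float32),(K[1,1]*th*P[...,1]+K[1,2]).astype(np.float32),cv2.INTER_LINEAR)
E
python3 - <<'E'
from h import *
p,d,c=load("w1.npz");C=cloud("wrist",p,d,c);g=p.max(2).astype(int)
hsv=cv2.cvtColor(p,cv2.COLOR_RGB2HSV)
V,U=np.mgrid[0:384,0:512]
# dial from depth
m=(np.hypot(U-287,V-196)<25)
P=C[m];print("dial z",np.percentile(P[:,2],[50,75,90,97]).round(1));Q=P[(P[:,2]>82)&(P[:,2]<102)]
print("bezel",cv2.minEnclosingCircle(Q[:,:2].astype(np.float32)),Q.mean(0))
# plate: dark, near
m=blob((g<80)&(V<235)&(U>190)&(U<345)&(np.hypot(U-287,V-196)>25))
k,_=cv2.findContours(m.astype(np.uint8),cv2.RETR_EXTERNAL,cv2.CHAIN_APPROX_NONE)
k=max(k,key=len)[:,0];print("plate px",k.min(0),k.max(0),"depth z",np.median(C[m][:,2]))
W=onz("wrist",k,15,c)[:,:2].astype(np.float32);print("plate",cv2.minAreaRect(W),cv2.boxPoints(cv2.minAreaRect(W)).round(1).tolist())
# carrier
m=blob((hsv[...,1]>110)&(hsv[...,0]<30)&(V>170)&(V<250)&(U>70)&(U<145))
print("carrier z",np.percentile(C[m][:,2],[5,25,50,75,95]).round(1))
k,_=cv2.findContours(m.astype(np.uint8),cv2.RETR_EXTERNAL,cv2.CHAIN_APPROX_NONE)
W=onz("wrist",max(k,key=len)[:,0],8,c)[:,:2].astype(np.float32);print(cv2.minAreaRect(W),cv2.boxPoints(cv2.minAreaRect(W)).round(1).tolist())
r=rectify(p,c,91.5,585,67,80,7);cv2.imwrite("pics/dial1.png",r[:,:,::-1])
E
```

```text
dial z [91.9 92.7 93.8 94.7]
bezel ((620.44189453125, 104.07168579101562), 29.830947875976562) [618.83372229 104.24205054  91.98436201]
plate px [203  73] [334 234] depth z 15.458078661920979
plate ((584.9290771484375, 102.23880767822266), (236.5387725830078, 106.9924087524414), 2.828927993774414) [[464.20001220703125, 149.8000030517578], [469.3999938964844, 43.0], [705.7000122070312, 54.599998474121094], [700.4000244140625, 161.5]]
carrier z [ 3.5  7.3  8.3  9.2 18.6]
((554.3760375976562, -197.39675903320312), (92.22114562988281, 52.791160583496094), 21.328401565551758) [[501.79998779296875, -189.60000610351562], [521.0, -238.8000030517578], [606.9000244140625, -205.1999969482422], [587.7000122070312, -156.0]]
```

View pics/dial1.png

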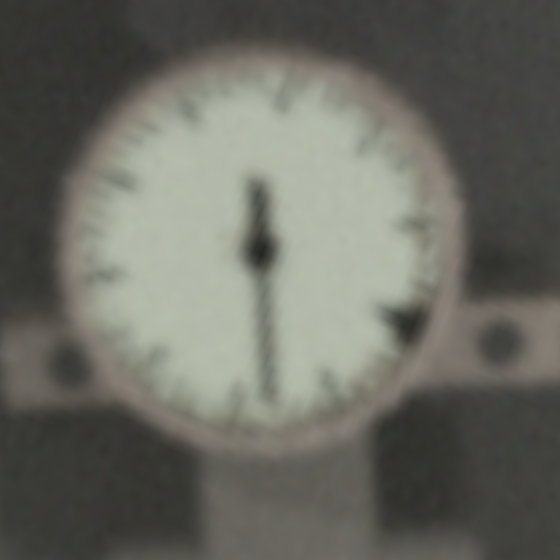

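Dial centre ≈(620.4,104.4), and the mark is 1.056 rad CCW of the needle. The gauge yaw is ≈0.048 and its origin ≈(585.4,102.6), so the checks agree.

Run:
```python
from h import *
print(delta([620.4,104.4,110],2.728),delta([620.4,104.4,69],2.728))
```

```text
[-0.0002 -0.0009  0.0006 -0.0345  0.0304  0.191 ] [-2.00e-04 -9.00e-04  6.00e-04 -3.45e-02  3.04e-02  2.32e-01]
```

Scaled: 0.232 m is 0.3093, -0.0345 m is -0.046.

Request:
move_arm([
  [0, 0, 0, -0.046, 0.0405, 0.0533, 0.0854],
  [0, 0, 0, -0.046, 0.0405, 0.1333, 0.0854],
  [0, 0, 0, -0.046, 0.0405, 0.2, 0.0854],
  [0, 0, 0, -0.046, 0.0405, 0.2533, 0.0854],
  [0, 0, 0, -0.046, 0.0405, 0.2733, 0.0854],
  [0, 0, 0, -0.046, 0.0405, 0.2907, 0.0854],
  [0, 0, 0, -0.046, 0.0405, 0.3093, 0.0854],
  [0, 0, 0, -0.046, 0.0405, 0.3093, 0.0854],
])

```text
clock: 2.65
eef_pos: [621.2, 103.5, 69.1]
tcp_rot: [-3.141, -0.0, 2.728]
contact_force: [0.3, 0.7, -0.2]
opening: 0.995
grasp_force: 0.0
```

Request:
move_arm([
  [0, 0, 0, 0, 0, 0, 0.05],
  [0, 0, 0, 0, 0, 0, 0.05],
  [0, 0, 0, 0, 0, 0, 0.05],
  [0, 0, 0, 0, 0, 0, 0.05],
  [0, 0, 0, 0, 0, 0, 0.05],
  [0, 0, 0, 0, 0, 0, 0.05],
], grip_force=20)

```text
clock: 3.4
eef_pos: [623.0, 104.8, 70.9]
tcp_rot: [3.138, 0.002, 2.727]
contact_force: [0.3, 6.0, 2.1]
opening: 0.665
grasp_force: 22.5
```

Scaled: 1.056 rad is 0.3361.

Request:
move_arm([
  [0, 0, 0.0477, 0, 0, 0, 0.05],
  [0, 0, 0.0955, 0, 0, 0, 0.05],
  [0, 0, 0.1432, 0, 0, 0, 0.05],
  [0, 0, 0.191, 0, 0, 0, 0.05],
  [0, 0, 0.2387, 0, 0, 0, 0.05],
  [0, 0, 0.2865, 0, 0, 0, 0.05],
  [0, 0, 0.3361, 0, 0, 0, 0.05],
  [0, 0, 0.3361, 0, 0, 0, 0.05],
])

```text
clock: 4.4
eef_pos: [621.5, 103.7, 70.8]
tcp_rot: [3.141, -0.0, 1.669]
contact_force: [-4.5, 1.3, 8.1]
opening: 0.67
grasp_force: 22.9
```

Scaled: -0.19 m is -0.2533, -0.13 m is -0.1733.

Request:
move_arm([
  [0, 0, 0, 0, 0, 0, 0.0854],
  [0, 0, 0, 0, 0, 0, 0.0854],
  [0, 0, 0, 0, 0, 0, 0.0854],
  [0, 0, 0, 0, 0, -0.04, 0.0854],
  [0, 0, 0, 0, 0, -0.0933, 0.0854],
  [0, 0, 0, 0, 0, -0.1733, 0.0854],
  [0, 0, 0, -0.0533, 0, -0.2533, 0.0854],
  [0, 0, 0, -0.0533, 0, -0.2533, 0.0854],
])

```text
clock: 5.4
eef_pos: [627.6, 62.4, 263.9]
tcp_rot: [3.135, 0.001, 1.671]
contact_force: [0.6, 0.4, -1.3]
opening: 1.003
grasp_force: 0.0
```

Run:
```python
from h import *
s=sensors.sense();p,d,c=snap("w2.npz");print(s["clock"],s["eef_pos"],s["tcp_rot"])
r=rectify(p,c,91.5,580,64,80,7);r=cv2.resize(r,(400,400));q=cv2.resize(p,(533,400));cv2.imwrite("pics/w2.png",cv2.resize(np.hstack([r,q]),(800,343))[:,:,::-1])
```

```text
5.4 [627.64031529  62.37084265 263.87699813] [3.13452947e+00 5.81417577e-04 1.67067281e+00]
```

View pics/w2.png

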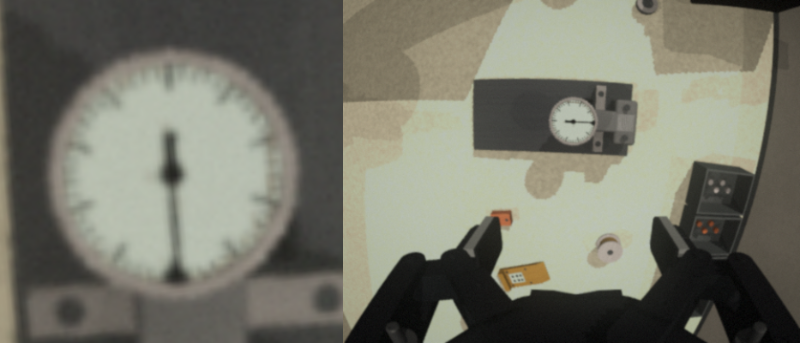

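Both pictures show the zero mark now sitting at the needle tip (left crop (176,272)). Mark-to-opposite-tick angle is ≈0.041 against a gauge yaw of ≈0.048, so the bezel is set. Next is the carrier.

Run:
```python
from h import *
print(delta([545,-197,200],0.37))
```

```text
[ 0.0044 -0.0028  1.3005 -0.25   -0.1076  0.0621]
```

Scaled: -0.25 m is -0.3333, -0.108 m is -0.144, 1.3 rad is 0.4138.

Request:
move_arm([
  [0, 0, 0.4138, -0.3333, -0.144, 0.0827, 0.0854],
  [0, 0, 0.4138, -0.3333, -0.144, 0.0827, 0.0854],
  [0, 0, 0.4138, -0.3333, -0.144, 0.0827, 0.0854],
  [0, 0, 0.4138, -0.3333, -0.144, 0.0827, 0.0854],
  [0, 0, 0.4138, -0.3333, -0.144, 0.0827, 0.0854],
  [0, 0, 0.4138, -0.3333, -0.144, 0.0827, 0.0854],
  [0, 0, 0.4138, -0.3333, -0.144, 0.0827, 0.0854],
  [0.0013, -0.001, 0.4138, -0.3333, -0.144, 0.0827, 0.0854],
])

```text
clock: 6.45
eef_pos: [542.3, -195.3, 195.7]
tcp_rot: [-3.138, 0.007, 0.373]
contact_force: [0.5, -0.5, -0.8]
opening: 0.999
grasp_force: 0.0
```

Run:
```python
from h import *
s=sensors.sense();p,d,c=snap("w3.npz");print(s["clock"],s["eef_pos"],s["tcp_rot"])
C=cloud("wrist",p,d,c);hsv=cv2.cvtColor(p,cv2.COLOR_RGB2HSV)
m=blob((hsv[...,1]>110)&(hsv[...,0]<30)&(C[...,2]>-10)&(np.hypot(C[...,0]-550,C[...,1]+197)<90))
k,_=cv2.findContours(m.astype(np.uint8),cv2.RETR_EXTERNAL,cv2.CHAIN_APPROX_NONE);k=max(k,key=len)
print(m.sum(),np.percentile(C[m][:,2],[5,25,50,75,95]).round(1),cv2.minAreaRect(k))
r=rectify(p,c,8,490,-257,120,4)
cv2.imwrite("pics/w3.png",np.hstack([r,p[:,:,::1][:, :][:384] if False else cv2.resize(p,(320,240)).repeat(2,0)[:480]])[:,:480,::-1])
```

```text
6.45 [ 542.30148328 -195.31506126  195.70526029] [-3.1383099   0.00661042  0.37292182]
2510 [ 3.5  7.6  8.4  9.3 18.8] ((265.5, 161.0), (80.0, 39.0), 90.0)
```

View pics/w3.png

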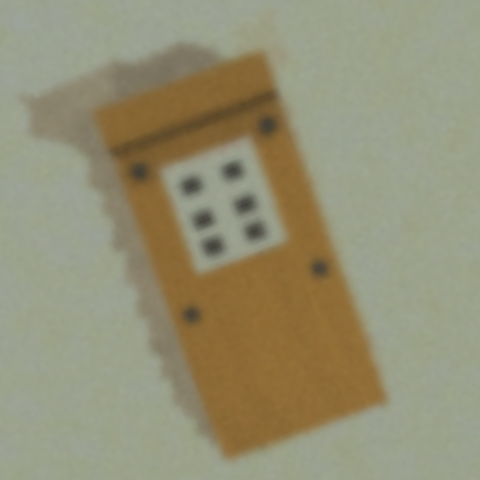

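The rectified view shows the carrier clearly: nose midpoint (306,430) → (597,-181), rear wall top midpoint (180,81) → (513,-211), length 89 mm, yaw ≈0.348, centre ≈(555.3,-195.7). I'll check the height from two wrist views and work out the descent.

Run:
```python
from h import *
o=[]
for f,at in (("w1.npz",(98,212)),("w3.npz",None)):
    p,d,c=load(f);C=cloud("wrist",p,d,c);hsv=cv2.cvtColor(p,cv2.COLOR_RGB2HSV)
    m=(hsv[...,1]>110)&(hsv[...,0]<30)&(np.hypot(C[...,0]-555,C[...,1]+196)<52)
    k,_=cv2.findContours(blob(m).astype(np.uint8),cv2.RETR_CCOMP,cv2.CHAIN_APPROX_NONE);_=0
    k,h=cv2.findContours(blob(m).astype(np.uint8),cv2.RETR_CCOMP,cv2.CHAIN_APPROX_NONE)
    i=max([i for i in range(len(k)) if h[0][i][3]>=0],key=lambda i:cv2.contourArea(k[i]));M=cv2.moments(k[i])
    o+=[((M["m10"]/M["m00"],M["m01"]/M["m00"]),c)]
print([x[0] for x in o],tri("wrist",o[0][0],"wrist",o[1][0],o[0][1],o[1][1]))
for z in (60,20,6):print(delta([552.5,-196.7,z],.348))
```

```text
[(99.24242424242424, 210.1924242424242), (264.708506511499, 173.626489332225)] (array([ 541.28551893, -201.00168493,    8.70051378]), np.float64(0.044310632785956414))
[-0.0029  0.0066  0.0278  0.0096  0.0053  0.1359]
[-0.0029  0.0066  0.0278  0.0099  0.0055  0.1759]
[-0.0029  0.0066  0.0278  0.01    0.0055  0.1899]
```

Scaled: 0.188 m is 0.2507, 0.01 m is 0.0133, 0.0066 rad is 0.0021.

Request:
move_arm([
  [-0.001, 0.0021, 0.0089, 0.0133, 0.0073, 0.0667, 0.056],
  [-0.001, 0.0021, 0.0089, 0.0133, 0.0073, 0.1333, 0.056],
  [-0.001, 0.0021, 0.0089, 0.0133, 0.0073, 0.1813, 0.056],
  [-0.001, 0.0021, 0.0089, 0.0133, 0.0073, 0.2067, 0.056],
  [-0.001, 0.0021, 0.0089, 0.0133, 0.0073, 0.2267, 0.056],
  [-0.001, 0.0021, 0.0089, 0.0133, 0.0073, 0.24, 0.056],
  [-0.001, 0.0021, 0.0089, 0.0133, 0.0073, 0.2507, 0.056],
  [-0.001, 0.0021, 0.0089, 0.0133, 0.0073, 0.2507, 0.056],
])

```text
clock: 7.5
eef_pos: [553.7, -197.5, 9.3]
tcp_rot: [3.14, -0.002, 0.344]
contact_force: [-0.1, 0.4, -0.0]
opening: 0.652
grasp_force: 0.0
```

Scaled: 0.004 m is 0.0053, 0.002 m is 0.0027.

Request:
move_arm([
  [0, 0, 0, 0, 0, 0.0027, 0.056],
  [0, 0, 0, 0, 0, 0.0053, 0.056],
  [0, 0, 0, 0, 0, 0.0053, 0.056],
])

```text
clock: 7.88
eef_pos: [553.7, -197.5, 5.4]
tcp_rot: [3.14, -0.002, 0.344]
contact_force: [-0.3, -0.6, 0.2]
opening: 0.655
grasp_force: 0.0
```

Scaled: 0.003 m is 0.004, 0.002 m is 0.0027.

Request:
move_arm([
  [0, 0, 0, -0.0013, 0, 0.0027, 0.05],
  [0, 0, 0, -0.0013, 0, 0.004, 0.05],
  [0, 0, 0, -0.0013, 0, 0.004, 0.05],
])

```text
clock: 8.25
eef_pos: [552.6, -197.8, 2.2]
tcp_rot: [3.14, -0.002, 0.344]
contact_force: [0.8, 0.8, 0.1]
opening: 0.585
grasp_force: 0.0
```

Scaled: 0.002 m is 0.0027.

Request:
move_arm([
  [0, 0, 0, 0, 0, 0.0027, 0.05],
  [0, 0, 0, 0, 0, 0.0027, 0.05],
])

```text
clock: 8.5
eef_pos: [552.6, -197.8, 0.2]
tcp_rot: [3.14, -0.002, 0.344]
contact_force: [-0.8, -0.6, 0.6]
opening: 0.585
grasp_force: 0.0
```

Scaled: 0.001 m is 0.0013.

Request:
move_arm([
  [0, 0, 0, 0, 0, 0.0013, 0.05],
  [0, 0, 0, 0, 0, 0.0013, 0.035],
  [0, 0, 0, 0, 0, 0.0013, 0.035],
  [0, 0, 0, 0, 0, 0.0013, 0.035],
  [0, 0, 0, 0, 0, 0.0013, 0.035],
  [0, 0, 0, 0, 0, 0.0013, 0.035],
], grip_force=40)

```text
clock: 9.25
eef_pos: [552.7, -197.8, -0.5]
tcp_rot: [3.14, -0.002, 0.344]
contact_force: [-1.4, 1.4, 5.5]
opening: 0.5
grasp_force: 41.3
```

Scaled: -0.07 m is -0.0933, -0.06 m is -0.08.

Request:
move_arm([
  [0, 0, 0, 0, 0, -0.0267, 0.035],
  [0, 0, 0, 0, 0, -0.08, 0.035],
  [0, 0, 0, 0, 0, -0.0933, 0.035],
  [0, 0, 0, 0, 0, -0.0933, 0.035],
])

```text
clock: 9.75
eef_pos: [553.0, -198.0, 70.1]
tcp_rot: [3.139, -0.003, 0.344]
contact_force: [0.4, 0.2, -2.8]
opening: 0.501
grasp_force: 41.8
```

Run:
```python
from h import *
s=sensors.sense();print(s["eef_pos"],s["contact_force"],s["opening"])
print(delta([517.1,99.4,65],.046),delta([517.1,99.4,19],.046))
```

```text
[ 552.9572214  -197.9654391    70.08392253] [ 0.37561714  0.16668437 -2.84092003] 0.5006631428899352
[ 0.0023 -0.0039  0.2978  0.0665 -0.2921  0.0045] [ 0.0023 -0.0039  0.2978  0.0663 -0.2922  0.0505]
```

Scaled: -0.292 m is -0.3893, 0.0665 m is 0.0887, -0.003 rad is -0.001.

Request:
move_arm([
  [0, 0, 0.0095, 0.0067, -0.0267, 0.0053, 0.035],
  [0.0003, -0.0003, 0.0255, 0.0213, -0.0933, 0.0053, 0.035],
  [0.0003, -0.0006, 0.0446, 0.0387, -0.1667, 0.0053, 0.035],
  [0.0006, -0.001, 0.0605, 0.0547, -0.24, 0.0053, 0.035],
  [0.0006, -0.0013, 0.0764, 0.0707, -0.3133, 0.0053, 0.035],
  [0.0006, -0.0013, 0.0891, 0.0827, -0.3667, 0.0053, 0.035],
  [0.0006, -0.0013, 0.0949, 0.0887, -0.3893, 0.0053, 0.035],
  [0.0006, -0.0013, 0.0949, 0.0887, -0.3893, 0.0053, 0.035],
])

```text
clock: 10.75
eef_pos: [515.7, 100.5, 63.8]
tcp_rot: [-3.142, 0.004, 0.048]
contact_force: [0.8, -0.9, -1.8]
opening: 0.501
grasp_force: 41.8
```

Run:
```python
from h import *
s=sensors.sense();print(s["eef_pos"],s["tcp_rot"],s["contact_force"])
print(delta([517.1,99.4,18],.046))
p,d,c=snap("w4.npz");cv2.imwrite("pics/w4.png",p[:,:,::-1])
```

```text
[515.69915322 100.5465034   63.78852895] [-3.14150349  0.00360129  0.04809079] [ 0.76888347 -0.87539785 -1.8057796 ]
[-0.0001  0.0036  0.0021  0.0015  0.0012  0.0458]
```

View pics/w4.png

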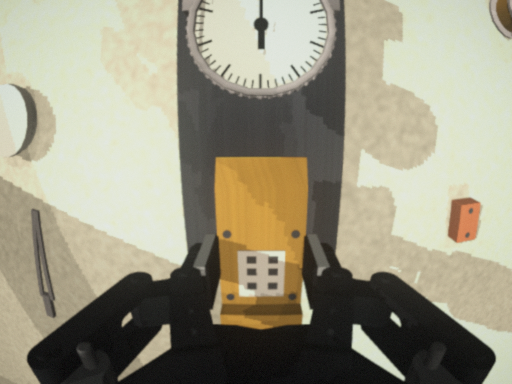

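The carrier (nose at (261,157)) is centred and square over the plate, in line with the dial (261,22). I'll lower it.

Scaled: 0.045 m is 0.06, 0.0015 m is 0.002, 0.0036 rad is 0.0011.

Request:
move_arm([
  [0, 0.0011, 0.0006, 0.0013, 0.0013, 0.02, 0.035],
  [0, 0.0011, 0.0006, 0.002, 0.0016, 0.04, 0.035],
  [0, 0.0011, 0.0006, 0.002, 0.0016, 0.0533, 0.035],
  [0, 0.0011, 0.0006, 0.002, 0.0016, 0.06, 0.035],
  [0, 0.0011, 0.0006, 0.002, 0.0016, 0.06, 0.035],
])

```text
clock: 11.42
eef_pos: [518.0, 98.3, 19.5]
tcp_rot: [-3.141, -0.001, 0.044]
contact_force: [-1.0, -0.1, -3.4]
opening: 0.5
grasp_force: 41.8
```

Scaled: 0.003 m is 0.004, 0.001 m is 0.0013.

Request:
move_arm([
  [0, 0, 0, 0, 0, 0.0013, 0.035],
  [0, 0, 0, 0, 0, 0.0027, 0.035],
  [0, 0, 0, 0, 0, 0.004, 0.035],
  [0, 0, 0, 0, 0, 0.004, 0.035],
])

```text
clock: 11.92
eef_pos: [518.2, 98.5, 17.0]
tcp_rot: [-3.141, -0.002, 0.044]
contact_force: [-0.2, -0.3, -1.5]
opening: 0.501
grasp_force: 41.8
```

Scaled: 0.002 m is 0.0027, 0.001 m is 0.0013.

Request:
move_arm([
  [0, 0, 0, 0, 0, 0.0013, 0.035],
  [0, 0, 0, 0, 0, 0.0027, 0.035],
  [0, 0, 0, 0, 0, 0.0027, 0.035],
])

```text
clock: 12.3
eef_pos: [518.1, 98.4, 14.8]
tcp_rot: [-3.141, -0.002, 0.044]
contact_force: [0.6, 0.3, -2.1]
opening: 0.496
grasp_force: 41.8
```

Request:
move_arm([
  [0, 0, 0, 0, 0, 0.0013, 0.035],
  [0, 0, 0, 0, 0, 0.002, 0.035],
  [0, 0, 0, 0, 0, 0.002, 0.035],
])

```text
clock: 12.68
eef_pos: [518.2, 98.4, 14.4]
tcp_rot: [-3.141, -0.002, 0.044]
contact_force: [-4.5, -0.5, 13.1]
opening: 0.495
grasp_force: 43.4
```

Contact with the plate is made. I'll release, rise and back off.

Scaled: -0.1 m is -0.1333, -0.09 m is -0.12.

Request:
move_arm([
  [0, 0, 0, 0, 0, -0.002, 0.05],
  [0, 0, 0, 0, 0, -0.002, 0.06],
  [0, 0, 0, 0, 0, -0.002, 0.06],
  [0, 0, 0, 0, 0, -0.02, 0.06],
  [0, 0, 0, 0, 0, -0.0533, 0.06],
  [0, 0, 0, 0, 0, -0.12, 0.06],
  [0, 0, 0, -0.04, 0, -0.1333, 0.04],
  [0, 0, 0, -0.0533, 0, -0.1333, 0.015],
], grip_force=20)

```text
clock: 13.68
eef_pos: [477.4, 96.6, 114.7]
tcp_rot: [-3.141, -0.003, 0.044]
contact_force: [-0.2, 0.7, -1.1]
opening: 0.286
grasp_force: 0.0
```

Run:
```python
from h import *
s=sensors.sense();print(s["clock"],s["eef_pos"],s["tcp_rot"],s["opening"],s["qpos"].round(3))
p,d,c=snap("w5.npz");C=cloud("wrist",p,d,c);hsv=cv2.cvtColor(p,cv2.COLOR_RGB2HSV)
m=blob((hsv[...,1]>110)&(hsv[...,0]<30)&(np.hypot(C[...,0]-520,C[...,1]-99)<70))
k,_=cv2.findContours(m.astype(np.uint8),cv2.RETR_EXTERNAL,cv2.CHAIN_APPROX_NONE);k=max(k,key=len)[:,0]
W=onz("wrist",k,23,c)[:,:2].astype(np.float32);print(cv2.minAreaRect(W),W.min(0),W.max(0),np.percentile(C[m][:,2],[5,50,95]))
a=0.785;yaw=.046;g=np.array([585.2,102.5]);f=np.array([np.cos(yaw),np.sin(yaw)])
zt=np.r_[f*np.cos(a),-np.sin(a)]
edge=np.r_[g+f*(-109)+1*np.array([f[1],-f[0]]),33.]
for back in (80,8): print(delta(edge-zt*back,0,[np.pi,-a,yaw]),edge-zt*back)
```

```text
13.675 [477.35877792  96.61892112 114.70611439] [-3.14105167 -0.00333034  0.04393245] 0.28582656604291584 [0.197 0.294 2.028 0.    0.816 1.723]
((519.6522216796875, 96.92677307128906), (92.7667465209961, 46.49162292480469), 2.5143918991088867) [473.0588    71.744865] [566.9106   120.728935] [17.32333693 23.39488277 33.65734104]
[ 5.000e-04  7.837e-01 -2.100e-03 -5.640e-02  1.000e-04  2.420e-02] [419.8300867   93.88655503  89.54601449]
[ 5.000e-04  7.837e-01 -2.100e-03 -5.600e-03  0.000e+00  7.510e-02] [470.70816557  96.22859881  38.65460145]
```

Scaled: 0.04 m is 0.0533, -0.035 m is -0.0467, 0.784 rad is 0.2496.

Request:
move_arm([
  [0, 0.0509, 0, -0.0267, 0, -0.0133, 0.015],
  [0, 0.1019, 0, -0.04, 0, 0, 0.015],
  [0, 0.1528, 0, -0.0467, 0, 0.0133, 0.015],
  [0, 0.2037, 0, -0.0467, 0, 0.0267, 0.015],
  [0, 0.2496, -0.0006, -0.0467, 0, 0.04, 0.015],
  [0, 0.2496, -0.0006, -0.0467, 0, 0.0533, 0.015],
  [0, 0.2496, -0.0006, -0.0467, 0, 0.0533, 0.015],
])

```text
clock: 14.6
eef_pos: [439.8, 76.7, 175.9]
tcp_rot: [-3.126, -0.673, 0.057]
contact_force: [1.3, -0.9, -0.1]
opening: 0.178
grasp_force: 0.0
```

Run:
```python
from h import *
s=sensors.sense();print(s["clock"],s["eef_pos"],s["tcp_rot"],s["opening"],s["qpos"].round(3))
a=0.785;yaw=.046;g=np.array([585.2,102.5]);f=np.array([np.cos(yaw),np.sin(yaw)])
zt=np.r_[f*np.cos(a),-np.sin(a)]
edge=np.r_[g+f*(-110)+1.5*np.array([f[1],-f[0]]),33.]
for back in (20,6,0): print(delta(edge-zt*back,0,[np.pi,-a,yaw]),edge-zt*back)
```

```text
14.6 [439.78658566  76.74347961 175.85059228] [-3.12620917 -0.67267402  0.05731234] 0.1776252342022632 [ 0.249 -0.066  2.512 -1.296  0.108  3.016]
[-0.0229  0.1124  0.0076 -0.0626 -0.0155  0.1149] [461.25253546  95.29280331  47.13650362]
[-0.0229  0.1124  0.0076 -0.061  -0.0152  0.1288] [471.14549524  95.74820071  37.24095109]
[-0.0229  0.1124  0.0076 -0.0603 -0.0151  0.1348] [475.38533515  95.94337102  33.        ]
```

45° runs into the wrist singularity (q5≈0). I'll slide with a 0.35 rad tilt, pushing on the rear face.

```bash
cat >> h.py <<'E'
def G(x,y,z,yaw=.046,g=(585.2,102.5)):
    return np.array([g[0]+x*np.cos(yaw)-y*np.sin(yaw),g[1]+x*np.sin(yaw)+y*np.cos(yaw),z])
def Ginv(p,yaw=.046,g=(585.2,102.5)):
    v=np.array(p[:2])-g;return np.r_[v@[np.cos(yaw),np.sin(yaw)],v@[-np.sin(yaw),np.cos(yaw)],p[2]].round(1)
E
python3 - <<'E'
from h import *
for z in (110,60): print(delta(G(-132,-1.5,z),0,[np.pi,-.35,.046]))
E
```

```text
[-0.0208 -0.3226  0.0124 -0.0296 -0.0164  0.0609]
[-0.0208 -0.3226  0.0124 -0.0607 -0.0158  0.1   ]
```

Scaled: 0.061 m is 0.0813, -0.03 m is -0.04, -0.323 rad is -0.1028.

Request:
move_arm([
  [-0.0016, -0.0477, 0.001, -0.0133, -0.0067, 0.0133, 0.015],
  [-0.0032, -0.0796, 0.0019, -0.0267, -0.0133, 0.04, 0.015],
  [-0.0067, -0.1028, 0.0038, -0.04, -0.0213, 0.0813, 0.015],
  [-0.0067, -0.1028, 0.0038, -0.04, -0.0213, 0.0813, 0.015],
  [-0.0067, -0.1028, 0.0038, -0.04, -0.0213, 0.0813, 0.015],
  [-0.0067, -0.1028, 0.0038, -0.04, -0.0213, 0.0813, 0.015],
  [-0.0067, -0.1028, 0.0038, -0.04, -0.0213, 0.0813, 0.015],
  [-0.0067, -0.1028, 0.0038, -0.04, -0.0213, 0.0813, 0.015],
])

```text
clock: 15.6
eef_pos: [453.7, 93.7, 110.7]
tcp_rot: [3.141, -0.352, 0.044]
contact_force: [-0.5, -0.9, 0.4]
opening: 0.174
grasp_force: 0.0
```

Run:
```python
from h import *
s=sensors.sense();print(s["clock"],Ginv(s["eef_pos"]),s["tcp_rot"],s["opening"],s["qpos"].round(3))
for z in (60,25): print(delta(G(-132,-1.5,z),0,[np.pi,-.35,.046]))
```

```text
15.6 [-131.8   -2.7  110.7] [ 3.14081818 -0.35196573  0.04407835] 0.1736402823224981 [ 0.254  0.151  2.319 -0.223  0.335  1.979]
[ 0.0014 -0.002  -0.0018 -0.0177 -0.0012  0.0475]
[ 0.0014 -0.002  -0.0018 -0.0298 -0.0013  0.0804]
```

Scaled: 0.08 m is 0.1067, 0.065 m is 0.0867, -0.002 rad is -0.0006.

Request:
move_arm([
  [0.0003, -0.0006, -0.0006, -0.0187, -0.0013, 0.0533, 0.015],
  [0.0003, -0.0006, -0.0006, -0.032, -0.0013, 0.0867, 0.015],
  [0.0003, -0.0006, -0.0006, -0.04, -0.0013, 0.1067, 0.015],
  [0.0003, -0.0006, -0.0006, -0.04, -0.0013, 0.1067, 0.015],
])

```text
clock: 16.1
eef_pos: [452.4, 94.7, 24.1]
tcp_rot: [3.14, -0.347, 0.048]
contact_force: [-1.0, -0.1, -0.1]
opening: 0.176
grasp_force: 0.0
```

Scaled: 0.0282 m is 0.0376, 0.0225 m is 0.03.

Request:
move_arm([
  [0, 0, 0, 0.0075, 0, 0.0028, 0.015],
  [0, 0, 0, 0.0151, 0, 0.0055, 0.015],
  [0, 0, 0, 0.0225, 0, 0.0083, 0.015],
  [0, 0, 0, 0.03, 0, 0.0109, 0.015],
  [0, 0, 0, 0.0376, 0, 0.0137, 0.015],
  [0, 0, 0, 0.0376, 0, 0.0137, 0.015],
])

```text
clock: 16.85
eef_pos: [484.2, 96.6, 26.0]
tcp_rot: [-3.141, -0.351, 0.045]
contact_force: [-1.0, -0.5, -0.7]
opening: 0.174
grasp_force: 0.0
```

Run:
```python
from h import *
s=sensors.sense();print(s["clock"],Ginv(s["eef_pos"]),s["tcp_rot"],s["contact_force"],s["qpos"].round(3))
p,d,c=snap("w6.npz");cv2.imwrite("pics/w6.png",p[:,:,::-1])
```

```text
16.85 [-101.2   -1.2   26. ] [-3.14084448 -0.35073242  0.04539412] [-0.99756205 -0.45370486 -0.6914751 ] [ 0.239  0.392  2.303 -0.575  0.121  2.325]
```

View pics/w6.png

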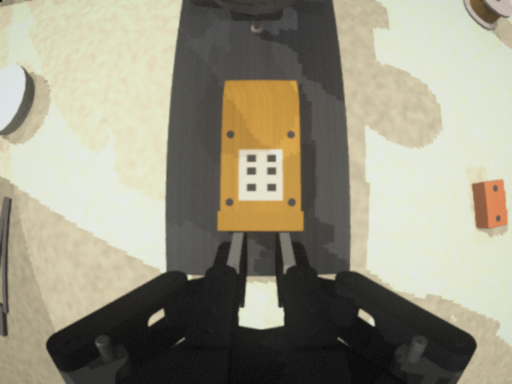

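Carrier wall (260,222) is being pushed squarely by both fingertips, with the plunger tip ahead at (257,28). I'll keep sliding.

Scaled: 0.0376 m is 0.0501, 0.0338 m is 0.0451.

Request:
move_arm([
  [0, 0, 0, 0.0075, 0, 0.0028, 0.015],
  [0, 0, 0, 0.0151, 0, 0.0055, 0.015],
  [0, 0, 0, 0.0225, 0, 0.0083, 0.015],
  [0, 0, 0, 0.03, 0, 0.0109, 0.015],
  [0, 0, 0, 0.0376, 0, 0.0137, 0.015],
  [0, 0, 0, 0.0451, 0, 0.0164, 0.015],
  [0, 0, 0, 0.0501, 0, 0.0183, 0.015],
  [0, 0, 0, 0.0501, 0, 0.0183, 0.015],
])

```text
clock: 17.9
eef_pos: [523.6, 98.2, 24.8]
tcp_rot: [-3.142, -0.349, 0.046]
contact_force: [-1.2, -0.7, -0.2]
opening: 0.175
grasp_force: 0.0
```

```bash
cat > chk.py <<'E'
from h import *
import sys
s=sensors.sense();print(s["clock"],Ginv(s["eef_pos"]),s["tcp_rot"].round(3),s["contact_force"].round(1),s["qpos"].round(3))
p,d,c=snap(sys.argv[1]);C=cloud("wrist",p,d,c);hsv=cv2.cvtColor(p,cv2.COLOR_RGB2HSV)
m=blob((hsv[...,1]>110)&(hsv[...,0]<30)&(np.abs(C[...,1]-100)<60)&(C[...,2]>10)&(C[...,2]<45))
k,_=cv2.findContours(m.astype(np.uint8),cv2.RETR_EXTERNAL,cv2.CHAIN_APPROX_NONE);k=max(k,key=len)[:,0]
W=np.array([Ginv(w) for w in onz("wrist",k,23,c)]);print("carrier px",k.min(0),k.max(0))
# side edges of the flat part, and wall rear (top at 33)
xs=np.percentile(W[:,0],[5,95]);mid=[]
for lo in np.linspace(xs[0]+15,xs[1]-8,6):
    q=W[np.abs(W[:,0]-lo)<2.5];mid.append((lo,q[:,1].min(),q[:,1].max()))
mid=np.array(mid);print(mid.round(1).tolist())
print("yaw rel gauge",np.polyfit(mid[:,0],mid[:,1:].mean(1),1).round(3),"rear x at z33",np.percentile([Ginv(w)[0] for w in onz("wrist",k,33,c)],3).round(1),"front x@z16",max(Ginv(w)[0] for w in onz("wrist",k,16,c)))
E
python3 chk.py w7.npz
```

```text
17.9 [-61.7  -1.5  24.8] [-3.142 -0.349  0.046] [-1.2 -0.7 -0.2] [ 0.221  0.429  2.223 -0.391  0.157  2.122]
carrier px [216  80] [303 232]
[[-38.8, -24.2, 19.9], [-26.1, -24.4, 19.5], [-13.4, -24.6, 19.7], [-0.8, -24.3, 20.0], [11.9, -24.1, 19.8], [24.6, -24.4, 19.7]]
yaw rel gauge [ 0.   -2.28] rear x at z33 -53.2 front x@z16 37.4
```

Scaled: 0.0244 m is 0.0325, 0.022 m is 0.0293.

Request:
move_arm([
  [0, 0, 0, 0.0051, 0, 0.0019, 0.015],
  [0, 0, 0, 0.01, 0, 0.0036, 0.015],
  [0, 0, 0, 0.0151, 0, 0.0055, 0.015],
  [0, 0, 0, 0.02, 0, 0.0073, 0.015],
  [0, 0, 0, 0.0251, 0, 0.0092, 0.015],
  [0, 0, 0, 0.0293, 0, 0.0107, 0.015],
  [0, 0, 0, 0.0325, 0, 0.0119, 0.015],
  [0, 0, 0, 0.0325, 0, 0.0119, 0.015],
])

```text
clock: 18.95
eef_pos: [549.8, 99.5, 25.0]
tcp_rot: [-3.141, -0.35, 0.046]
contact_force: [0.1, 0.5, 1.0]
opening: 0.173
grasp_force: 0.0
```

```bash
python3 chk.py w8.npz
```

```text
18.95 [-35.5  -1.4  25. ] [-3.141 -0.35   0.046] [0.1 0.5 1. ] [ 0.211  0.452  2.17  -0.313  0.183  2.034]
carrier px [217 133] [303 232]
[[-12.6, -24.7, 20.0], [-7.0, -24.2, 20.0], [-1.4, -24.3, 20.1], [4.2, -24.4, 19.6], [9.8, -23.9, 19.7], [15.4, -24.0, 19.9]]
yaw rel gauge [ 0.006 -2.192] rear x at z33 -27.0 front x@z16 29.2
```

Run:
```python
from h import *
for x,z in ((-44,27),(-44,52),(-33.5,45),(-31.2,41),(-29,38)): print(delta(G(x,-2,z),0,[np.pi,-.38,.046]))
```

```text
[-0.0002  0.0303 -0.     -0.0072  0.0007 -0.0048]
[-0.0002  0.0303 -0.      0.0013  0.0006 -0.0283]
[-0.0002  0.0303 -0.      0.0088  0.0007 -0.0181]
[-0.0002  0.0303 -0.      0.0096  0.0007 -0.0135]
[-0.0002  0.0303 -0.      0.0106  0.0007 -0.01  ]
```

Scaled: -0.0283 m is -0.0377, -0.0181 m is -0.0241, 0.01 rad is 0.0032.

Request:
move_arm([
  [0, 0.0032, 0, -0.0096, 0.0009, -0.0064, 0.015],
  [0, 0.0064, 0, -0.0053, 0.0009, -0.02, 0.015],
  [0, 0.0095, 0, 0.0017, 0.0009, -0.0377, 0.015],
  [0, 0.0095, 0, 0.0067, 0.0009, -0.0307, 0.015],
  [0, 0.0095, 0, 0.0117, 0.0009, -0.0241, 0.015],
  [0, 0.0095, 0, 0.0128, 0.0009, -0.018, 0.015],
  [0, 0.0095, 0, 0.0128, 0.0009, -0.018, 0.015],
])

```text
clock: 19.88
eef_pos: [553.4, 98.7, 39.8]
tcp_rot: [3.141, -0.377, 0.046]
contact_force: [-0.2, -0.3, 0.7]
opening: 0.175
grasp_force: 0.0
```

Run:
```python
from h import *
s=sensors.sense();print(s["clock"],Ginv(s["eef_pos"]),s["tcp_rot"].round(3),s["contact_force"].round(1),s["qpos"].round(3))
A=R.from_euler("xyz",s["tcp_rot"])
for a in (.6,.75): print(A.inv().apply(np.r_[np.sin(a)*np.array([.999,.046]),-np.cos(a)]).round(3))
```

```text
19.875 [-31.9  -2.3  39.8] [ 3.141 -0.377  0.046] [-0.2 -0.3  0.7] [ 0.211  0.422  2.178 -0.349  0.179  2.068]
[ 0.221 -0.     0.975]
[ 0.364 -0.     0.931]
```

Scaled: 0.0073 m is 0.0097, 0.0059 m is 0.0079.

Request:
move_arm([
  [0, 0, 0, 0.0009, 0, 0.004, 0.015],
  [0, 0, 0, 0.0017, 0, 0.0079, 0.015],
  [0, 0, 0, 0.0021, 0, 0.0097, 0.015],
  [0, 0, 0, 0.0021, 0, 0.0097, 0.015],
])

```text
clock: 20.38
eef_pos: [557.8, 99.1, 34.4]
tcp_rot: [3.141, -0.379, 0.046]
contact_force: [-0.1, 0.3, 0.0]
opening: 0.175
grasp_force: 0.0
```

Scaled: 0.002 m is 0.0027, 0.001 m is 0.0013.

Request:
move_arm([
  [0, 0, 0, 0.0003, 0, 0.0013, 0.015],
  [0, 0, 0, 0.0005, 0, 0.0027, 0.015],
  [0, 0, 0, 0.0005, 0, 0.0027, 0.015],
])

```text
clock: 20.75
eef_pos: [558.9, 99.1, 32.9]
tcp_rot: [3.141, -0.379, 0.046]
contact_force: [-0.7, -0.2, 2.2]
opening: 0.173
grasp_force: 1.7
```

Scaled: 0.002 m is 0.0027, 0.0016 m is 0.0021.

Request:
move_arm([
  [0, 0, 0, 0.0011, 0, 0.0012, 0.015],
  [0, 0, 0, 0.0021, 0, 0.002, 0.015],
  [0, 0, 0, 0.0027, 0, 0.0027, 0.015],
  [0, 0, 0, 0.0027, 0, 0.0027, 0.015],
])

```text
clock: 21.25
eef_pos: [561.3, 99.2, 32.4]
tcp_rot: [3.141, -0.379, 0.046]
contact_force: [-9.4, -0.9, 17.5]
opening: 0.178
grasp_force: 9.6
```

```bash
python3 chk.py w9.npz
```

```text
21.25 [-24.   -2.2  32.4] [ 3.141 -0.379  0.046] [-9.4 -0.9 17.5] [ 0.208  0.445  2.165 -0.369  0.167  2.086]
carrier px [217 164] [299 248]
[[-10.4, -24.3, 19.7], [-6.2, -24.3, 19.7], [-2.0, -24.3, 19.7], [2.3, -24.4, 19.8], [6.5, -24.4, 19.9], [10.7, -23.9, 19.9]]
yaw rel gauge [ 0.011 -2.243] rear x at z33 -24.6 front x@z16 24.2
```

Scaled: 0.001 m is 0.0013, 0.0005 m is 0.0007.

Request:
move_arm([
  [0, 0, 0, 0.0007, 0, -0.0003, 0.015],
  [0, 0, 0, 0.0013, 0, -0.0005, 0.015],
  [0, 0, 0, 0.0013, 0, -0.0005, 0.015],
])

```text
clock: 21.68
eef_pos: [561.4, 99.1, 32.6]
tcp_rot: [3.141, -0.378, 0.046]
contact_force: [-9.1, 0.2, 11.6]
opening: 0.18
grasp_force: 7.2
```

```bash
python3 chk.py w10.npz
python3 - <<'E'
from h import *
p,d=grab_frame("scene");q,_=grab_frame("side")
a=cv2.resize(p[190:300,240:370],None,fx=4,fy=4,interpolation=cv2.INTER_CUBIC);b=cv2.resize(q[145:220,170:270],(330,248))
cv2.imwrite("pics/fin.png",a[:,:,::-1])
E
```

```text
21.675 [-24.   -2.3  32.6] [ 3.141 -0.378  0.046] [-9.1  0.2 11.6] [ 0.208  0.445  2.164 -0.363  0.17   2.08 ]
carrier px [217 164] [299 248]
[[-10.4, -24.4, 19.6], [-6.3, -24.4, 19.7], [-2.2, -24.4, 19.7], [2.0, -24.5, 19.7], [6.1, -24.5, 19.8], [10.2, -24.0, 19.9]]
yaw rel gauge [ 0.012 -2.315] rear x at z33 -24.5 front x@z16 24.3
```

View pics/fin.png

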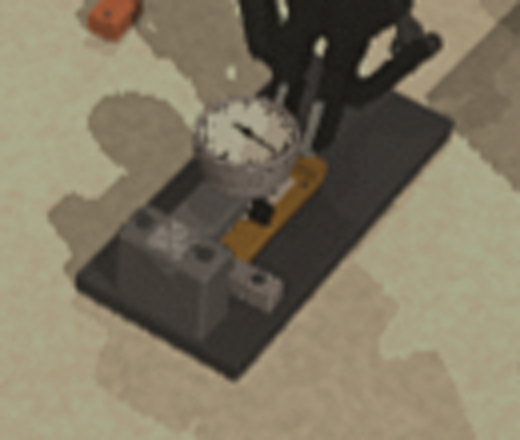

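Request:
move_arm([
  [0, 0, 0, 0, 0, 0, 0.015],
  [0, 0, 0, 0, 0, 0, 0.015],
  [0, 0, 0, 0, 0, 0, 0.015],
  [0, 0, 0, 0, 0, 0, 0.015],
])

```text
clock: 22.32
eef_pos: [561.4, 99.1, 32.6]
tcp_rot: [3.141, -0.378, 0.046]
contact_force: [-7.3, 1.4, 13.0]
opening: 0.177
grasp_force: 7.3
```

The scene crop shows the carrier against the fence, and the needle has turned about 0.8 of a turn (8 mm lift). I'll add a little forward push for margin on the fence.

Scaled: 0.001 m is 0.0013, 0.0005 m is 0.0007.

Request:
move_arm([
  [0, 0, 0, 0.0007, 0, 0.0001, 0.015],
  [0, 0, 0, 0.0013, 0, 0.0003, 0.015],
  [0, 0, 0, 0.0013, 0, 0.0003, 0.015],
  [0, 0, 0, 0.0013, 0, 0.0003, 0.015],
])

```text
clock: 22.82
eef_pos: [561.5, 99.1, 32.5]
tcp_rot: [3.141, -0.376, 0.046]
contact_force: [-12.8, 1.5, 16.1]
opening: 0.178
grasp_force: 9.3
```

Scaled: -0.0004 m is -0.0005.

Request:
move_arm([
  [0, 0, 0, 0, 0, -0.0005, 0.015],
  [0, 0, 0, 0, 0, -0.0005, 0.015],
  [0, 0, 0, 0, 0, -0.0005, 0.015],
  [0, 0, 0, 0, 0, -0.0005, 0.015],
])

```text
clock: 23.32
eef_pos: [561.5, 99.0, 32.7]
tcp_rot: [3.141, -0.376, 0.046]
contact_force: [-10.6, 2.0, 10.3]
opening: 0.177
grasp_force: 6.5
```

```bash
python3 chk.py w11.npz && python3 -c "
from rig import *
print(order.sign_off())"
```

```text
23.325 [-23.9  -2.4  32.7] [ 3.141 -0.376  0.046] [-10.6   2.   10.3] [ 0.208  0.445  2.163 -0.358  0.173  2.074]
carrier px [217 164] [299 248]
[[-10.3, -24.5, 19.5], [-6.1, -24.5, 19.6], [-2.0, -24.5, 19.6], [2.2, -24.6, 19.6], [6.3, -24.6, 19.7], [10.5, -24.1, 19.8]]
yaw rel gauge [ 0.012 -2.418] rear x at z33 -24.4 front x@z16 24.3
the job is handed in; nothing more can be done
None
```

The job is handed in with no verdict returned: the bezel is set to zero, and the carrier is under the plunger, about 2.4 mm off mid-plate and 0.01 rad off square, held against the fence with a slanting push of about 15 N (10.6 N forward, 10.3 N down).

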